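Set up a steel tube for its leak test

ROBOT

A 6-joint arm with a two-finger parallel gripper is mounted at the origin on the work surface. World frame = base frame: x ahead of the robot, y to its left, z up, the work surface at z = 0. Lengths are in m, angles in degrees, forces in N, time in s.
With the tool pointing down it reaches from about 0.4 to 0.825 m from the base axis. Payload 7 kg.
Tool frame: the origin (TCP) lies midway between the tips of the shut fingers; the grasp point (between the pads) lies 19 mm behind it; z points along the fingers, y is the line along which they close (so a half turn about z gives the same grasp; the last joint's range is limited). The gripper opens to 88 mm and grips with 3 to 60 N. Pads are 19 mm wide; open, the fingers measure 130 mm over their backs; the gripper's body (78 mm by 193 mm) begins 47 mm behind the grasp point.
Start: joints at [-59.467, 20.546, 0.682, 0, -70.136, -16.507], TCP at [0.164, -0.655, 0.227] pointing down, gripper open.
Joint ranges: [-176.03, 176.03], [-82.01, 121.73], [-58.28, 71.71], [-173.87, 95.51], [-174.79, -0.11], [-173.66, 173.66]. Speed limits (degrees/s): [136.94, 136.94, 172.46, 180, 180, 180].

INTERFACE

Orientations are given as a 3x3 rotation matrix whose columns are the frame's x, y, z axes.
In Python, from rig import robot gives the robot as it stands. Calls block until the motion is done:
- robot.goto(position, orientation): joint-space move of the TCP to a pose.
- robot.servo_line(position, ori=None, speed=0.15): straight line of the TCP; ori=None keeps the orientation; speed is the mean speed in m/s.
- robot.movej(angles): joint-space move.
- robot.move_gripper(opening): opening from 0.0 (shut) to 1.0 (fully open); the grip force is fixed at half the most; returns when the fingers have stopped.
- robot.dwell(seconds).
- robot.ik(position, orientation): joint angles nearest the present ones, or None.
- robot.grab_frame(name): name is "side" or "top" or "wrist"; returns (picture, depth): 420x560x3 uint8, red, green, blue; 420x560 float32, m along the optical axis (not along the pixel's ray), 0 where there is no reading.
- robot.camera_info(name): a dict with "vfov" (degrees; the focal length in pixels is half the picture's height over the tangent of half this angle, whatever the lens; pixels are square), "cx", "cy" (the principal point, pixels), "k1" (the pictures are not rectified: a ray, as slopes to the right and down, at radius r is drawn at 1 + k1 r^2 times it, then the intrinsics apply), "view" (4x4, takes a point from world to camera coordinates); the wrist camera has in their place "T_tool_cam" (4x4, takes a point from camera to tool coordinates, whose origin is the TCP and whose axes are the flange's). Camera axes: x right, y down, z forward; pixel columns grow to the right and rows downward; lengths in m; the calibration is good to about 2 mm. A picture is of the moment at which its call begins: read the wrist's pose just before it. camera_info takes no time and is no camera call.
A pose or a line that the arm cannot do raises robot.Unreachable and nothing moves.
- robot.job_done(): hands the job in; it is judged then, once.
Readings, each from a call of its own:
- robot.read_t(): time.
- robot.read_qpos(): joint angles.
- robot.read_qvel(): joint speeds.
- robot.read_effort(): joint torques, N m.
- robot.read_position(): TCP position.
- robot.read_tcp_rot(): TCP orientation.
- robot.read_force(): force on the tool from outside, world axes, zero at the start.
- robot.read_ft_torque(): the same for the moment, N m.
- robot.read_grip_width(): opening from 0.0 (shut) to 1.0 (fully open).
- robot.read_finger_force(): force on a finger pad.
Only numpy, scipy, OpenCV 4.12 (cv2) and the standard library are available. Lean on these libraries where they do the work, as an engineer would, in place of code of your own. Each camera call takes 0.05 s, during which the arm holds its last target. There are 200 camera calls.

TASK

Set the long tube up for its leak test: take it from the stand, lay it (do not drop it) in the V supports of the test fixture, and swing the toggle clamp's handle right over so that its nose holds the tube against the test port. Only then turn the lever of the vent valve (the leg with the silencer) fully shut, and last of all turn the lever of the air supply valve (the leg with the regulator) fully open, each to its stop. Leave the short tube and everything else on the bench where it is.

Things in the scene. Friction and masses are not known exactly. Their poses are not given: they have to be found in the camera images.
- tube_mid (a point): centre (half-way along and up) of the LONG steel tube, the part to be tested: 150 mm long, 22 mm outside diameter, 80 to 150 g, lying level; its x axis runs along the tube. It starts in one of the two places of the tube stand, its centre 50 mm above the bench.
- tube: the same long tube; origin on its underside, 11 mm below point tube_mid; x along the tube
- short_mid (a point): centre of the SHORT steel tube, 100 mm long, 22 mm diameter, in the other place of the stand (x along the tube); not wanted
- stand: low white tube stand fixed to the bench, foot plate 170 x 136 x 10 mm; origin mid underside, x along the tubes. Two places, at y = +37.5 and -37.5 mm, each with two black V supports 10 mm wide at x = +38 and -38 mm: the middle of a tube is free on both sides and has 29 mm of air below it.
- nest (a point): nest of the test fixture: the point of the tube's line midway between two black 90-degree V supports (12 mm wide, at y = +38 and -38 mm; lips 37 mm apart, 3 mm above the line) that centre a tube laid in them. 75 mm above the bench, 63 mm above the base plate. y runs along the tube's line to the test port, z up, x away from the robot. There are 15 mm of room or more at either end of a tube laid with its middle here.
- port (a point): centre of the test port's fixed black rubber seal, 26 mm wide, 92 mm from the nest point along its y, on an aluminium block 50 mm wide, 98 mm tall; frame like the nest's. From here to the nose of the open clamp are 182 mm. The shutting clamp slides the tube along until it meets this seal; the tube's middle is then at y = +17 mm of the nest.
- clamp (a joint): push-pull toggle clamp at the -y end of the nest, in rad: 0 open (as at the start: handle up, leaning 0.2 rad towards the tube), grows as the handle swings over, away from the tube; 1.5 shut at its stop, handle then lying outwards 15 degrees above level. Shutting drives the plunger 34 mm along +y; its sprung rubber nose gives 2 mm. Stays where it is left; about 3 N at the grip moves it.
- clamp_pivot (a point): the clamp handle's hinge pin, 195 mm from the nest point along -y, 75 mm above the bench; frame fixed like the nest's; the hinge runs along x. At joint value q the handle points along (0, -sin(q - 0.2), cos(q - 0.2)) in this frame.
- clamp_grip (a point): point in the middle of the clamp handle's black sleeve, 80 mm from the hinge; moves with the handle. The handle is round, the sleeve 20 mm thick, from 35 to 106 mm from the hinge.
- vent (a joint): VENT valve, on the leg that ends in a brass-coloured ribbed silencer (22 mm thick, 50 mm long): quarter-turn lever, in rad: 0 shut (lever across the pipe, at a hard stop), 1.571 open (lever along the pipe, pointing to the tube, at a hard stop). Starts fully or mostly open (1.15 to 1.57). Stays where it is left; about 5 N at the sleeve turns it.
- vent_stem (a point): turning axis of the vent lever at the lever's middle height, 116 mm above the bench; frame fixed like the nest's (x along its pipe). At joint value q the lever points along (-sin q, cos q, 0) in it. The two stems are 135 mm beyond the tube's line in x, at y = +105 and -75 mm of the nest; which is which changes.
- vent_grip (a point): point mid-width and mid-height of the vent lever's black sleeve, 75 mm from the stem; moves with the lever. The lever is level and straight, 20 mm wide; sleeve 12 mm thick, from 26 to 100 mm from the stem. Beside the sleeve nothing stands higher than 98 mm above the bench.
- supply (a joint): air SUPPLY valve, on the leg with the grey filter-regulator (40 mm block, black knob on top, dial at its side): quarter-turn lever, in rad: 0 shut (lever across the pipe, at a hard stop), 1.571 open (lever along the pipe, pointing to the tube, at a hard stop). Starts shut or within 0.1 of it. Stays where it is left; about 5 N at the sleeve turns it.
- supply_stem (a point): turning axis of the supply lever at the lever's middle height, 116 mm above the bench; frame fixed like the nest's (x along its pipe). At joint value q the lever points along (-sin q, cos q, 0) in it. The two stems are 135 mm beyond the tube's line in x, at y = +105 and -75 mm of the nest; which is which changes.
- supply_grip (a point): point mid-width and mid-height of the supply lever's black sleeve, 75 mm from the stem; moves with the lever. The lever is level and straight, 20 mm wide; sleeve 12 mm thick, from 26 to 100 mm from the stem. Beside the sleeve nothing stands higher than 98 mm above the bench.
- driver_mid (a point): black-handled screwdriver, 160 mm, lying between stand and fixture; bystander, point at its middle
- spanner_mid (a point): spanner, 170 mm, lying to the right of the fixture; bystander, point at its middle
- wash_mid (a point): white wash bottle, 60 mm wide and 170 mm tall, standing behind the stand; bystander, point at its middle
- cup_mid (a point): small steel cup, 72 mm wide and 60 mm tall, to the right of the fixture; bystander, point at its middle
- jar_mid (a point): jar of seal grease with a steel lid, 60 mm wide and 70 mm tall, standing on the fixture plate between the two legs, behind the header pipe; bystander, point at its middle
There are look-alikes about, which are no part of the job. What is shaped like the tube but orange or yellow is not meant.

How it is judged (in metres and radians):
On the way, in this order (a step that is already met when the one before it is completed fails the run):
1. the long tube lies in both V supports of the nest, between port seal and clamp nose, and is let go (x of tube_mid in the frame of nest between -0.005 and 0.005 m and z of tube_mid in the frame of nest between -0.005 and 0.005 m and angle between the x axis of tube and the y axis of nest, either way round below 0.08 rad and y of tube_mid in the frame of nest between -0.025 and 0.025 m and contact force between the fingers and tube below 0.1 N), for 0.2 s.
2. the toggle clamp is shut on the tube (value of joint clamp above 1.4 rad and x of tube_mid in the frame of nest between -0.005 and 0.005 m and z of tube_mid in the frame of nest between -0.005 and 0.005 m and angle between the x axis of tube and the y axis of nest, either way round below 0.08 rad and y of tube_mid in the frame of nest between 0.012 and 0.022 m), for 0.2 s.
3. the vent valve is fully shut (value of joint vent below 0.1 rad), for 0.2 s.
4. the supply valve is fully open (value of joint supply above 1.47 rad), for 0.2 s.
At the end, for the whole second after the job is handed in: Long tube in the nest (within 5 mm and 0.08 rad; against the port seal within 5 mm), let go and at rest; clamp past 1.4 of 1.5 rad; vent lever within 0.1 rad of its shut stop, supply lever within 0.1 rad of its open stop; short tube, tools, bottle, cup and jar moved less than 30 mm (all of step 2 and contact force between the fingers and tube below 0.1 N and value of joint vent below 0.1 rad and value of joint supply above 1.47 rad and linear speed of tube below 0.02 m/s and distance of each of short_mid, driver_mid, spanner_mid, wash_mid, cup_mid, jar_mid from where it was at the start of the episode below 0.03 m); the robot touches nothing.
It fails at once if air let in (supply lever opened past 0.4 rad) while the clamp is not shut or the vent not shut (value of joint supply above 0.4 rad and (value of joint clamp below 1.3 rad or value of joint vent above 0.2 rad)).
It fails at once if the long tube dropped (falling free of the fingers faster than 0.7 m/s, about 25 mm of fall) (linear speed of tube above 0.7 m/s and contact force between the fingers and tube below 0.1 N).
It fails at once if a bystander pushed 60 mm away or more (distance of any of short_mid, driver_mid, spanner_mid, wash_mid, cup_mid, jar_mid from where it was at the start of the episode above 0.06 m).
It also fails if it takes over 72 s, if anything falls off the work surface, if the arm or the gripper's body presses on something with over 40 N, if the wrist force passes 120 N, or if a joint passes its speed limit or range.

## Working session

There is one attempt and no reset: what is moved stays moved. The work goes in short steps, each a Python script; the robot and the scene stay as the last script left them, time stands still between calls to the robot, and variables do not carry over. Pictures are saved under pics/ and viewed, at most 10 in all, crops included, and the job is handed in when it is done.

```bash
mkdir -p pics; ls
cat > h.py <<'E'
import numpy as np, cv2
from rig import robot
def f(ci): return 210/np.tan(np.radians(ci['vfov'])/2)
def cast(ci,T,uv,z):
    # T cam->world ; intersect plane z
    p=rays(ci,T,uv); return T[:3,3]+p*((z-T[2,3])/p[:,2])[:,None]
def rays(ci,T,uv):
    uv=np.atleast_2d(np.array(uv,float)); F=f(ci)
    d=(uv-[ci['cx'],ci['cy']])/F
    s=d.copy()
    for _ in range(20): s=d/(1+ci['k1']*(s**2).sum(1,keepdims=True))
    return np.c_[s,np.ones(len(s))]@T[:3,:3].T
def cam(name):
    ci=robot.camera_info(name)
    if name=='wrist':
        W=np.eye(4);W[:3,:3]=robot.read_tcp_rot();W[:3,3]=robot.read_position();T=W@ci['T_tool_cam']
    else: T=np.linalg.inv(ci['view'])
    return ci,T
def cloud(ci,T,dep):
    v,u=np.mgrid[:420,:560]
    r=rays(ci,np.eye(4),np.c_[u.ravel(),v.ravel()])
    P=r*dep.reshape(-1,1)
    return (P@T[:3,:3].T+T[:3,3]).reshape(420,560,3)
def proj(ci,T,X):
    X=np.atleast_2d(X); c=(X-T[:3,3])@T[:3,:3]; s=c[:,:2]/c[:,2:]
    return s*(1+ci['k1']*(s**2).sum(1,keepdims=True))*f(ci)+[ci['cx'],ci['cy']]
E
python3 - <<'E'
from h import *
for n in ('top','side'):
    ci,T=cam(n); im,d=robot.grab_frame(n); np.savez('pics/'+n,im=im,d=d)
    cv2.imwrite(f'pics/{n}.png',cv2.resize(im[:,:,::-1],(800,600)))
    print(n,ci['vfov'],ci['k1'],T.round(3).tolist(),(d>0).mean())
E
```

```text
pics
top 44.140109306424264 -0.18519465596129167 [[0.014, -0.997, 0.08, 0.383], [-1.0, -0.014, 0.001, 0.006], [0.0, -0.08, -0.997, 1.612], [0.0, 0.0, 0.0, 1.0]] 0.9958630952380952
side 49.845878292091065 -0.14931244110055406 [[-0.876, -0.289, 0.385, -0.026], [-0.481, 0.518, -0.707, 0.938], [0.005, -0.805, -0.593, 0.885], [0.0, 0.0, 0.0, 1.0]] 0.9959608843537415
```

View pics/top.png

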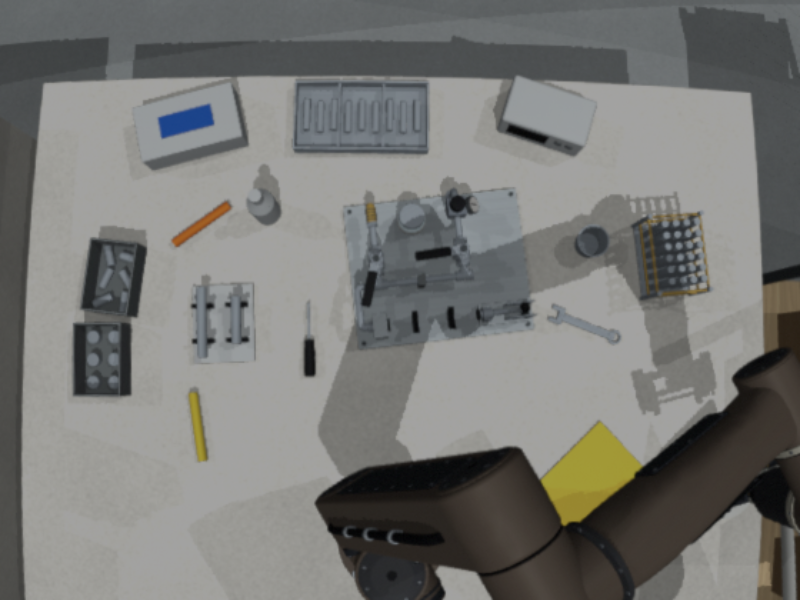

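View pics/side.png

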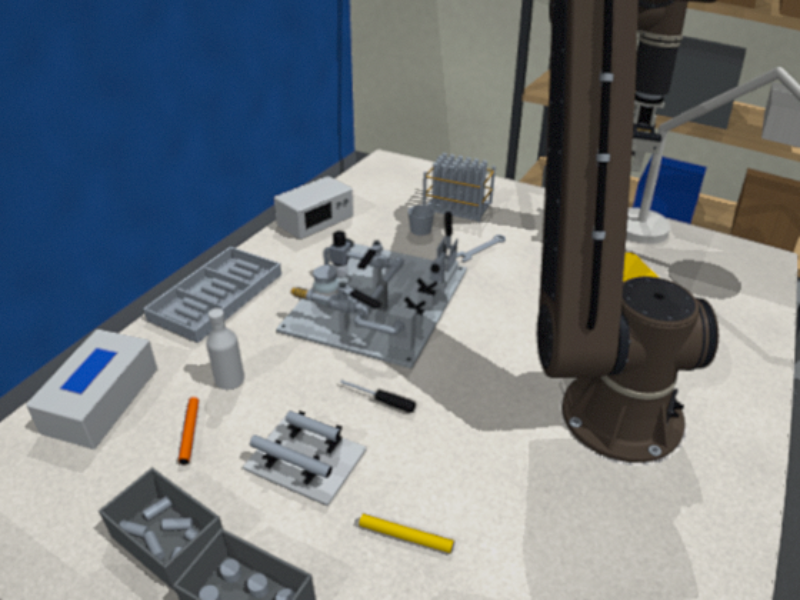

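Top view (800x600 px): candidates for the wanted tube are the long steel tube in the stand at (202,322), the short tube at (237,315), the orange look-alike at (202,223), the yellow one at (198,425), and small parts in the trays. I choose the left one in the stand. The fixture has its port at (380,320), Vs at (415,320) and (450,317), and the clamp at (505,312). The vent is the left leg (silencer at (370,210)) and the supply is the right leg (regulator at (460,203)). The side view agrees: the long tube is the near one in the stand at (290,457).

Run:
```python
from h import *
ci,T=cam('top'); z=np.load('pics/top.npz'); P=cloud(ci,T,z['d'])
def c(u,v,h): return cast(ci,T,[[u*.7,v*.7]],h)[0].round(3)
print('tube',c(202,285,.05),c(202,357,.05),'short',c(238,288,.05),c(236,342,.05))
print('V',c(415,320,.075),c(450,317,.075),'stems',c(375,250,.116),c(460,252,.116))
print('bench z', np.median(P[290:310,60:90,2]), 'tubeZ',P[225,141,2], 'plate', [c(*p,.012) for p in((345,207),(515,188),(533,330),(361,348))])
print(robot.camera_info('wrist'), robot.read_tcp_rot().round(2).tolist())
S=(c(202,285,.05)+c(202,357,.05)+c(238,288,.05)+c(236,342,.05))/4
N=(c(415,320,.075)+c(450,317,.075))/2
D=lambda a:np.array([[np.cos(a),np.sin(a),0],[np.sin(a),-np.cos(a),0],[0,0,-1]])
for nm,p in(('S',S),('N',N)):
  for a in range(-180,180,45):
    for h in (.25,.35):
      q=robot.ik([p[0],p[1],h],D(np.radians(a)))
      print(nm,a,h,None if q is None else np.round(q))
```

```text
tube [0.544 0.416 0.05 ] [0.39  0.411 0.05 ] short [0.539 0.337 0.05 ] [0.423 0.338 0.05 ]
V [ 0.474 -0.041  0.075] [ 0.482 -0.114  0.075] stems [0.614 0.044 0.116] [ 0.612 -0.13   0.116]
bench z 0.001659715546116658 tubeZ 0.06930736795945047 plate [array([0.725, 0.114, 0.012]), array([ 0.774, -0.262,  0.012]), array([ 0.46 , -0.3  ,  0.012]), array([0.416, 0.073, 0.012])]
{'vfov': 69.38855417824382, 'cx': 277.69501925068096, 'cy': 213.52036664281974, 'k1': -0.005420386930838677, 'T_tool_cam': array([[ 3.66895553e-04, -9.57428151e-01, -2.88671440e-01,
         7.85179199e-02],
       [ 9.99999874e-01,  2.52690432e-04,  4.32888593e-04,
         4.81557800e-04],
       [-3.41515215e-04, -2.88671563e-01,  9.57428124e-01,
        -1.58432571e-01],
       [ 0.00000000e+00,  0.00000000e+00,  0.00000000e+00,
         1.00000000e+00]])} [[-0.97, -0.24, -0.0], [-0.24, 0.97, 0.0], [0.0, 0.0, -1.0]]
S -180 0.25 [  57.   13.   -7.    0.  -70. -147.]
S -180 0.35 [  57.   11.    3.    0.  -82. -147.]
S -135 0.25 [  57.   13.   -7.    0.  -70. -102.]
S -135 0.35 [  57.   11.    3.    0.  -82. -102.
[... 517 characters left out ...]
0.25 [  14.    1.  -20.    0.  -68. -104.]
N -180 0.35 [  14.   -1.  -10.    0.  -81. -104.]
N -135 0.25 [ 14.   1. -20.   0. -68. -59.]
N -135 0.35 [ 14.  -1. -10.   0. -81. -59.]
N -90 0.25 [ 14.   1. -20.   0. -68. -14.]
N -90 0.35 [ 14.  -1. -10.   0. -81. -14.]
N -45 0.25 [ 14.   1. -20.   0. -68.  31.]
N -45 0.35 [ 14.  -1. -10.   0. -81.  31.]
N 0 0.25 [ 14.   1. -20.   0. -68.  76.]
N 0 0.35 [ 14.  -1. -10.   0. -81.  76.]
N 45 0.25 [ 14.   1. -20.   0. -68. 121.]
N 45 0.35 [ 14.  -1. -10.   0. -81. 121.]
N 90 0.25 [ 14.   1. -20.   0. -68. 166.]
N 90 0.35 [ 14.  -1. -10.   0. -81. 166.]
N 135 0.25 [  14.    1.  -20.    0.  -68. -149.]
N 135 0.35 [  14.   -1.  -10.    0.  -81. -149.]
```

```bash
cat >> h.py <<'E'
def D(a): a=np.radians(a); return np.array([[np.cos(a),np.sin(a),0],[np.sin(a),-np.cos(a),0],[0,0,-1]])
def snap(n,fn):
    ci,T=cam(n); im,d=robot.grab_frame(n); np.savez('pics/'+fn,im=im,d=d,T=T); cv2.imwrite(f'pics/{fn}.png',cv2.resize(im[:,:,::-1],(800,600),interpolation=cv2.INTER_CUBIC)); return ci,T,im,d
E
python3 - <<'E'
from h import *
robot.goto([.53,-.10,.35],D(0)); print(robot.read_t(),robot.read_position()); snap('wrist','wN')
robot.goto([.49,.375,.25],D(0)); print(robot.read_t(),robot.read_position()); snap('wrist','wS')
E
```

```text
2.5083 [ 0.52991561 -0.10051179  0.34981486]
4.3333 [0.49057551 0.37422398 0.25045278]
```

View pics/wN.png

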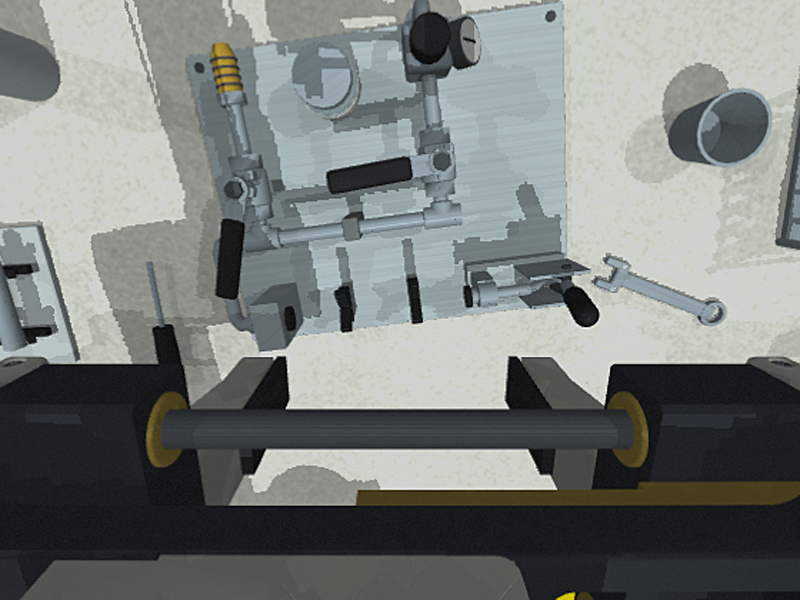

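View pics/wS.png

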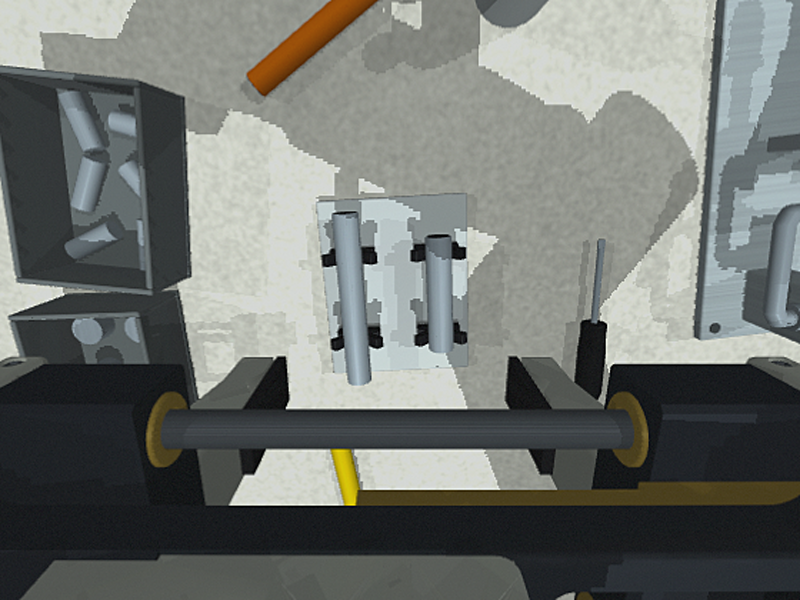

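Wrist view of the fixture: vent bolt at (235,188) with its lever pointing down to the tube. Supply bolt is at (440,160) with its lever pointing left, Vs at (345,307) and (415,299), port seal at (290,318), and clamp grip at (580,302). Wrist view of the stand: the long tube runs from (345,213) to (359,382) and the short one from (438,236) to (440,350), so the left tube is clearly the long one (choice confirmed).

Run:
```python
from h import *
from scipy.optimize import least_squares
ci=robot.camera_info('wrist')
z=np.load('pics/wS.npz'); P=cloud(ci,z['T'],z['d'])
def tube(m):
    n,lab,st,_=cv2.connectedComponentsWithStats(m.astype(np.uint8)); 
    for i in range(1,n):
        if st[i,4]<300: continue
        X=P[lab==i]
        a0=np.median(X,0)
        def res(p): # axis point y,z at x=a0x , slopes
            d=np.array([1,p[2],p[3]]);d/=np.linalg.norm(d); w=X-[a0[0],p[0],p[1]]
            return np.linalg.norm(np.cross(w,d),axis=1)-.011
        s=least_squares(res,[a0[1],.05,0,0],loss='soft_l1',f_scale=.001).x
        d=np.array([1,s[2],s[3]]);d/=np.linalg.norm(d); t=(X-[a0[0],s[0],s[1]])@d
        lo,hi=np.percentile(t,[.3,99.7]); mid=np.array([a0[0],s[0],s[1]])+d*(lo+hi)/2
        print('tube n',len(X),'mid',mid.round(4),'len',round(hi-lo,4),'yaw',np.degrees(np.arctan(s[2])).round(2),'tilt',np.degrees(np.arctan(s[3])).round(2))
m=(P[...,2]>.051)&(P[...,2]<.075)&(z['d']>0)&(P[...,0]>.36)&(P[...,0]<.6)&(P[...,1]>.3)&(P[...,1]<.45)
tube(m)
# fixture
z=np.load('pics/wN.npz'); P=cloud(ci,z['T'],z['d']); im=z['im'].astype(int); ok=z['d']>0
def plane(sel): return P[sel]
pl=ok&(abs(P[...,2]-.012)<.004)&(P[...,1]<.12)&(P[...,1]>-.3)&(P[...,0]>.4)&(im.max(2)-im.min(2)>4)
b=np.zeros((420,560),np.uint8); b[pl]=255
print('platez',np.median(P[pl][:,2]),'bench',np.median(P[200:240,430:440,2]))
dark=((im.max(2)<70)&ok&(P[...,2]>.03)&(P[...,0]>.4)&(P[...,1]<.12)&(P[...,1]>-.33)).astype(np.uint8)
dark[245:]=0
n,lab,st,c=cv2.connectedComponentsWithStats(dark)
for i in range(1,n):
    if st[i,4]<25: continue
    X=P[lab==i]; 
    print(np.round(c[i]/.7),st[i,4],'med',np.median(X,0).round(4),'min',X.min(0).round(4),'max',X.max(0).round(4))
for u,v in((235,188),(440,160)):
    k=(slice(int(v*.7)-2,int(v*.7)+3),slice(int(u*.7)-2,int(u*.7)+3)); print('bolt',P[k].reshape(-1,3).mean(0).round(4), P[k][...,2].std())
# plate corners bolts
for u,v in((199,68),(551,16)): print('pb',cast(ci,z['T'],[[u*.7,v*.7]],.012).round(4))
```

```text
tube n 2113 mid [0.4645 0.4136 0.05  ] len 0.1498 yaw 3.1 tilt -0.05
tube n 1438 mid [0.4707 0.3387 0.05  ] len 0.0996 yaw 3.06 tilt -0.06
platez 0.01223411152471629 bench 0.00036206971116542475
[435.  43.] 1318 med [ 0.708  -0.1294  0.1251] min [ 0.6884 -0.1712  0.0588] max [ 0.7412 -0.1042  0.1297]
[369. 175.] 981 med [ 0.6076 -0.0763  0.123 ] min [ 0.5922 -0.1128  0.1173] max [ 0.6215 -0.0402  0.1254]
[232. 190.] 87 med [0.595  0.0416 0.126 ] min [0.5889 0.0333 0.1203] max [0.602  0.0474 0.1278]
[354. 216.] 43 med [ 0.5678 -0.0584  0.0599] min [ 0.5621 -0.0623  0.0323] max [ 0.5689 -0.0486  0.0844]
[229. 258.] 882 med [0.5352 0.0508 0.1229] min [0.4854 0.0369 0.0804] max [0.5704 0.0676 0.1254]
[565. 266.] 28 med [ 0.5184 -0.2707  0.0785] min [ 0.5159 -0.2759  0.0638] max [ 0.52   -0.2671  0.0817]
[565. 278.] 25 med [ 0.5063 -0.2704  0.0791] min [ 0.5037 -0.2763  0.0656] max [ 0.5091 -0.2677  0.0809]
[414. 299.] 227 med [ 0.4783 -0.1186  0.0709] min [ 0.4568 -0.1261  0.0306] max [ 0.5032 -0.1107  0.0788]
[577. 304.] 524 med [ 0.5015 -0.2547  0.1627] min [ 0.4856 -0.2734  0.047 ] max [ 0.5085 -0.2452  0.1804]
[345. 307.] 295 med [ 0.4689 -0.0446  0.0679] min [ 0.4473 -0.0511  0.0306] max [ 0.493  -0.0352  0.0792]
[468. 296.] 76 med [ 0.4887 -0.1722  0.0845] min [ 0.4771 -0.1768  0.0741] max [ 0.4981 -0.1687  0.0875]
[529. 296.] 25 med [ 0.4818 -0.2378  0.0568] min [ 0.4793 -0.2606  0.0383] max [ 0.4847 -0.2338  0.0923]
[289. 318.] 136 med [0.4639 0.012  0.0812] min [0.4449 0.0091 0.0443] max [0.4762 0.0172 0.0931]
bolt [0.5973 0.0383 0.1262] 0.0006778316584464957
bolt [ 0.619  -0.1364  0.1262] 0.000849512263150744
pb [[0.7126 0.1032 0.012 ]]
pb [[ 0.7588 -0.2542  0.012 ]]
```

Run:
```python
from h import *
robot.move_gripper(.5)
a=3.1
robot.goto([.4645,.4136,.10],D(a)); robot.servo_line([.4645,.4136,.031],speed=.1)
print(robot.read_t(),robot.read_position(),robot.read_force().round(1))
robot.move_gripper(0.0); print('grip',robot.read_grip_width(),robot.read_finger_force())
p=robot.read_position(); robot.servo_line([p[0],p[1],.20],speed=.15)
print(robot.read_t(),robot.read_grip_width(),robot.read_finger_force(),robot.read_force().round(2))
# refine fixture
ci=robot.camera_info('wrist'); z=np.load('pics/wN.npz'); P=cloud(ci,z['T'],z['d']); im=z['im'].astype(int); ok=z['d']>0
yaw=np.radians(7.2); R=np.array([[np.cos(yaw),-np.sin(yaw)],[np.sin(yaw),np.cos(yaw)]])
Q=P[...,:2]@R   # fixture-aligned coords
dark=(im.max(2)<80)&ok
def box(c,r,zlo,zhi,dk=True):
    m=(abs(P[...,0]-c[0])<r)&(abs(P[...,1]-c[1])<r)&(P[...,2]>zlo)&(P[...,2]<zhi)&ok
    if dk: m&=dark
    return m
for c in((.4783,-.1186),(.4695,-.044)):
    q=Q[box(c,.03,.073,.08)]; x=np.sort(q[:,0]); print('Vlips n',len(q),'x',x[0],x[-1],(x[0]+x[-1])/2,'y',q[:,1].min(),q[:,1].max())
for c in((.5973,.0383),(.619,-.1364)):
    q=Q[box(c,.014,.1252,.135,False)]; print('bolt',len(q),q.min(0),q.max(0),q.mean(0))
for c in((.6076,-.0763),(.535,.0508)):
    m=box(c,.045,.118,.126); (cx,cy),(w,h),an=cv2.minAreaRect((Q[m]*1e3).astype(np.float32)); v=np.linalg.svd(Q[m]-Q[m].mean(0),full_matrices=False)[2][0]; print('sleeve',cx,cy,w,h,np.degrees(np.arctan2(v[1],v[0])))
q=Q[box((.4639,.012),.03,.05,.095)]; print('seal',q.min(0),q.max(0),np.median(q,0))
print('N rough',np.array([.4736,-.0815])@R)
```

```text
6.8 [0.46493916 0.41403916 0.03173042] [-0.2 -0.6 -0.5]
grip 0.23679552422829903 29.999650418758392
8.5833 0.24170251498560555 29.99807506799698 [ 0.31 -0.06 -2.41]
Vlips n 94 x 0.43795743793158715 0.48470676646995364 0.46133210220077037 y -0.18309481625327878 -0.17212297020335018
Vlips n 89 x 0.438466855599544 0.48401443526409316 0.4612406454318186 y -0.10727576441804462 -0.09639206767201225
bolt 111 [ 0.58911706 -0.04141594] [ 0.60270987 -0.02730287] [ 0.59584309 -0.03440614]
bolt 112 [ 0.58877375 -0.22118335] [ 0.60380189 -0.20757362] [ 0.59618445 -0.21419689]
sleeve 592.802490234375 -151.41558837890625 19.679710388183594 73.10763549804688 93.06039453577169
sleeve 536.1721801757812 -14.335742950439453 20.525480270385742 73.78079223632812 161.73140770277502
seal [ 0.43749825 -0.04787733] [ 0.48564521 -0.02438997] [ 0.45992169 -0.0446094 ]
N rough [ 0.45965086 -0.14021517]
```

```bash
cat >> h.py <<'E'
YAW=7.2; _y=np.radians(YAW); RF=np.array([[np.cos(_y),-np.sin(_y),0],[np.sin(_y),np.cos(_y),0],[0,0,1]])
def F(x,y,z): # nest-aligned xy, absolute height -> world
    return RF@np.array([.4612+x,-.1396+y,z])
def go(p,a,speed=.15):
    robot.servo_line(p,D(a),speed=speed)
def settle(p,a):  # one correction of steady error
    e=p-robot.read_position(); robot.servo_line(p+e,D(a),speed=.05)
def st(): print('t',round(robot.read_t(),2),'p',robot.read_position().round(4),'F',robot.read_force().round(1),'grip',round(float(robot.read_grip_width()),3),'ff',np.round(robot.read_finger_force(),1),flush=True)
E
python3 - <<'E'
from h import *
a=YAW-90
print([robot.ik(F(*p),D(b)) is not None for p,b in(((0,0,.2),a),((0,-.179,.134),a),((0,-.272,.077),a),((.06,.105,.102),a+90),((.135,.18,.102),a),((.06,-.075,.102),a+90))])
robot.goto(F(0,0,.20),D(a)); st()
go(F(0,0,.075),a,.12); st()
go(F(0,0,.060),a,.04); st()
go(F(0,0,.0578),a,.02); st()
snap('side','s2'); cv2.imwrite('pics/s2c.png',cv2.resize(np.load('pics/s2.npz')['im'][130:270,180:360,::-1],(720,560),interpolation=cv2.INTER_CUBIC))
E
```

```text
[True, True, True, True, True, True]
t 10.38 p [ 0.4756 -0.0801  0.2   ] F [-0.1  0.4 -1.5] grip 0.241 ff 30.0
t 11.57 p [ 0.4756 -0.0806  0.0756] F [ 0.2 -0.1 -0.4] grip 0.244 ff 30.0
t 12.09 p [ 0.4749 -0.0808  0.0598] F [ 0.8  0.9 -1.3] grip 0.245 ff 30.0
t 12.35 p [ 0.475  -0.0807  0.0577] F [-0.2  0.9 -1.7] grip 0.239 ff 30.0
```

View pics/s2c.png

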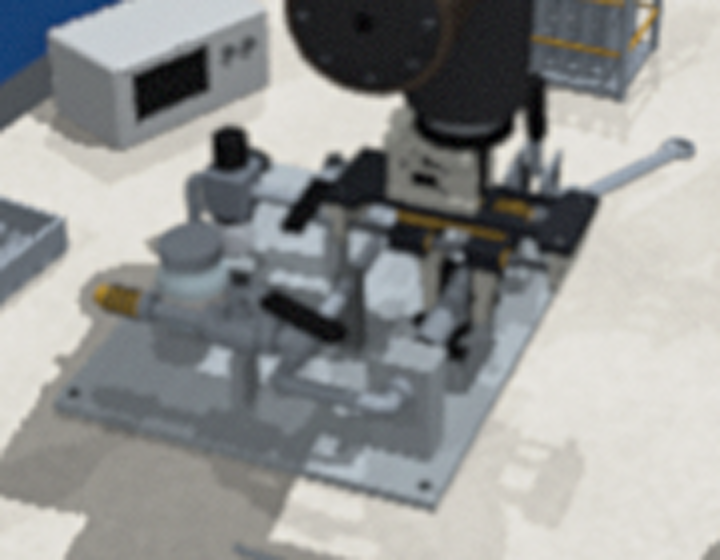

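The side crop shows the tube between the fingers at (450,310), just over the near V at (460,340). There is no contact force yet, so I will lower a little further and release.

Run:
```python
from h import *
a=YAW-90
f0=robot.read_force()[2]
for z in (.0572,.0566,.056,.0554):
    go(F(0,0,z),a,.02); st()
    if robot.read_force()[2]-f0>3: break
robot.move_gripper(.5); robot.dwell(.3); st()
p=robot.read_position(); go(np.array([p[0],p[1],.20]),a,.2)
robot.dwell(.1)
robot.goto(F(-.05,-.05,.30),D(YAW)); ci,T,im,d=snap('wrist','wT'); st()
P=cloud(ci,T,d); Q=P@RF-[.4612,-.1396,0]
m=(d>0)&(abs(Q[...,0])<.013)&(abs(Q[...,1])<.088)&(Q[...,2]>.076)&(Q[...,2]<.095)&(im.min(2)>60)
X=Q[m]; print(len(X),X.min(0).round(4),X.max(0).round(4),'top',np.percentile(X[:,2],98), 'ends x', [np.median(X[abs(X[:,1]-y)<.02][:,0]).round(4) for y in(-.05,.05)])
```

```text
t 12.65 p [ 0.4751 -0.0807  0.0572] F [-0.2 -0.2 -0.8] grip 0.24 ff 30.0
t 12.9 p [ 0.4751 -0.0807  0.0566] F [-0.7  0.6 -1.5] grip 0.241 ff 30.0
t 13.15 p [ 0.4753 -0.0807  0.0564] F [-1.7  0.1  3.2] grip 0.24 ff 30.0
t 14.08 p [ 0.4751 -0.0807  0.056 ] F [-0.3 -0.1  0.1] grip 0.499 ff 0.0
t 16.59 p [ 0.4317 -0.1365  0.2995] F [ 0.  -0.2 -0.2] grip 0.501 ff 0.0
2226 [-0.0104 -0.0743  0.0761] [0.0102 0.076  0.0892] top 0.08717671795621965 ends x [np.float64(0.0001), np.float64(0.0002)]
```

View pics/wT.png

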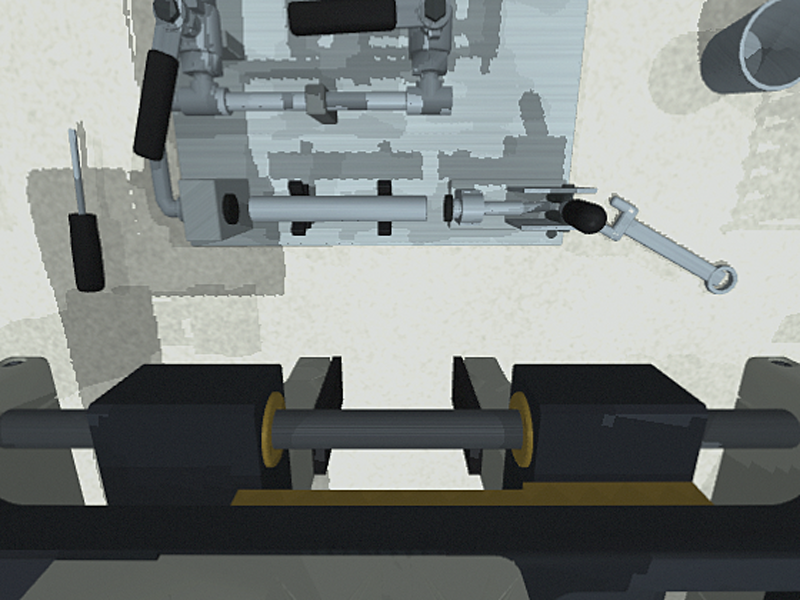

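The picture shows the tube lying in both Vs from (250,208) to (427,208), between the port seal (231,208) and the clamp nose (450,207). Measured in the nest frame it is at x 0, y +1 mm. Next is the clamp.

Run:
```python
from h import *
a=YAW-90
ci=robot.camera_info('wrist'); z=np.load('pics/wT.npz'); P=cloud(ci,z['T'],z['d']); Q=P@RF-[.4612,-.1396,0]; im=z['im']
m=(z['d']>0)&(im.max(2)<80)&(abs(Q[...,0])<.03)&(Q[...,1]<-.13)&(Q[...,1]>-.25)&(Q[...,2]>.13)
print('sleeve',Q[m].min(0).round(3),Q[m].max(0).round(3))
for y in np.arange(-.32,-.14,.01):
    k=(abs(Q[...,0])<.05)&(abs(Q[...,1]-y)<.005)&(z['d']>0)
    if k.any(): print(round(y,3),'%.3f'%Q[k][:,2].max(),end='; ')
L=.08
def g(q): return F(0,-.195-L*np.sin(q-.2),.075+L*np.cos(q-.2)-.019)
robot.goto(g(0)+[0,0,.11],D(a)); go(g(0),a,.12); st()
robot.move_gripper(0); st()
for q in np.arange(.1,1.51,.1):
    go(g(q),a,.08)
    if round(q*10)%3==0: st()
st()
go(g(1.53),a,.03); st()
```

```text
sleeve [-0.03  -0.184  0.13 ] [ 0.01  -0.13   0.385]
-0.32 0.010; -0.31 0.009; -0.3 0.009; -0.29 0.010; -0.28 0.011; -0.27 0.010; -0.26 0.010; -0.25 0.002; -0.24 0.003; -0.23 0.002; -0.22 0.015; -0.21 0.093; -0.2 0.093; -0.19 0.122; -0.18 0.181; -0.17 0.180; -0.16 0.094; -0.15 0.093; t 18.85 p [ 0.4981 -0.2585  0.1352] F [-0.6 -0.5  0.8] grip 0.497 ff 0.0
t 19.38 p [ 0.498  -0.2584  0.1347] F [0.6 0.7 1.4] grip 0.223 ff 30.0
t 20.13 p [ 0.5009 -0.282   0.1358] F [3.  3.8 2.7] grip 0.227 ff 30.0
t 20.88 p [ 0.504  -0.306   0.1306] F [ 3.3 -0.3  5.4] grip 0.219 ff 30.0
t 21.63 p [ 0.5069 -0.3277  0.119 ] F [ 1.1 -5.6  9.5] grip 0.217 ff 30.0
t 22.38 p [ 0.5092 -0.345   0.1019] F [ -0.9 -13.3  10.1] grip 0.22 ff 30.0
t 23.13 p [ 0.5107 -0.3561  0.0805] F [ -1.  -19.2   9.2] grip 0.216 ff 30.0
t 23.13 p [ 0.5107 -0.3561  0.0805] F [ -1.  -19.2   9.2] grip 0.216 ff 30.0
t 23.38 p [ 0.5108 -0.3568  0.0784] F [ -1.2 -21.3  10.6] grip 0.216 ff 30.0
```

Run:
```python
from h import *
a=YAW-90
robot.move_gripper(.5); st()
p=robot.read_position(); go(np.array([p[0],p[1],.16]),a,.15)
robot.goto(F(-.05,-.08,.30),D(YAW)); ci,T,im,d=snap('wrist','wC'); st()
Q=cloud(ci,T,d)@RF-[.4612,-.1396,0]
m=(d>0)&(abs(Q[...,0])<.013)&(abs(Q[...,1])<.1)&(Q[...,2]>.076)&(Q[...,2]<.095)&(im.min(2)>60)
X=Q[m]; print('tube',X.min(0).round(4),X.max(0).round(4))
m=(d>0)&(im.max(2)<80)&(abs(Q[...,0])<.012)&(Q[...,1]<-.22)&(Q[...,1]>-.32)&(Q[...,2]>.05)&(Q[...,2]<.2)
X=Q[m]; print('handle',len(X),X.min(0).round(4),X.max(0).round(4)); k=np.polyfit(X[:,1],X[:,2],1); print('elev deg',np.degrees(np.arctan(-k[0])))
```

```text
t 24.04 p [ 0.5093 -0.351   0.0749] F [-0.   0.  -0.5] grip 0.5 ff 0.0
t 25.93 p [ 0.4355 -0.1666  0.299 ] F [-0.1 -0.3  0.3] grip 0.499 ff 0.0
tube [-0.0127 -0.0996  0.076 ] [0.0129 0.0984 0.0949]
handle 1107 [-0.0094 -0.2874  0.0947] [ 0.0098 -0.2261  0.1278]
elev deg 25.121191587460583
```

View pics/wC.png

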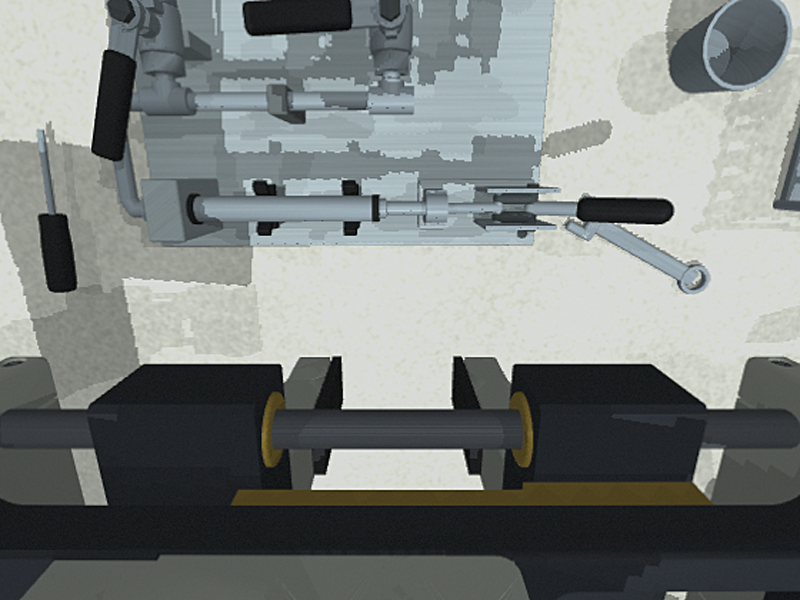

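The picture shows the nose pressed on the tube at (378,208), the tube against the seal at (194,208), and the handle lying outwards at (625,209). But its elevation measures about 25° instead of 15°, so the clamp is not quite at its stop. I will press it down with closed fingers.

Run:
```python
from h import *
a=YAW-90
robot.move_gripper(0)
robot.goto(F(0,-.277,.16),D(a)); go(F(0,-.277,.132),a,.1); st()
for z in np.arange(.128,.102,-.002):
    go(F(0,-.277,z),a,.03); f=robot.read_force(); print(round(z,4),robot.read_position()[2].round(4),f.round(1))
    if f[2]>22: break
go(F(0,-.277,.16),a,.15)
robot.goto(F(-.05,-.08,.30),D(YAW)); ci,T,im,d=snap('wrist','wC2'); st()
np.save('pics/Q.npy',cloud(ci,T,d)); Q=cloud(ci,T,d)@RF-[.4612,-.1396,0]
m=(d>0)&(im.max(2)<80)&(abs(Q[...,0])<.012)&(Q[...,1]<-.22)&(Q[...,1]>-.32)&(Q[...,2]>.05)&(Q[...,2]<.2)
X=Q[m]
for y in(-.235,-.25,-.265,-.28,-.29): 
    k=X[abs(X[:,1]-y)<.003]; print(y,len(k), len(k) and k[:,2].max().round(4))
for lo,hi in((-.1,-.04),(-.02,.02),(.05,.1)):
    m=(d>0)&(abs(Q[...,0])<.012)&(Q[...,1]>lo)&(Q[...,1]<hi)&(Q[...,2]>.078)&(Q[...,2]<.092)&(im.min(2)>90); print(Q[m].min(0).round(4),Q[m].max(0).round(4))
```

```text
t 28.36 p [ 0.5099 -0.3551  0.1324] F [-0.4  0.  -0. ] grip 0.007 ff 0.0
0.128 0.1282 [-0.2  0.2 -0.8]
0.126 0.1263 [-0.4 -2.   0.5]
0.124 0.1243 [ 1.  -2.   2.9]
0.122 0.1219 [ 1.9 -0.8  2.1]
0.12 0.1197 [ 1.1 -1.3  2.1]
0.118 0.1176 [ 1.5 -1.1  1.6]
0.116 0.1157 [ 0.2 -0.9  1.4]
0.114 0.1137 [ 0.5 -0.4  0.4]
0.112 0.1117 [ 0.9 -0.6 -0.1]
0.11 0.1102 [-0.3 -0.2  2.8]
0.108 0.1096 [-2.5  1.6 12.9]
0.106 0.109 [-5.8  3.9 22.1]
t 33.07 p [ 0.4354 -0.1666  0.2989] F [ 0.  -0.1 -0.2] grip 0.005 ff 0.0
-0.235 101 0.0987
-0.25 101 0.103
-0.265 101 0.1081
-0.28 104 0.1109
-0.29 64 0.1114
[-0.0104 -0.0995  0.0781] [ 0.009  -0.04    0.0874]
[-0.0103 -0.02    0.0783] [0.0091 0.02   0.0881]
[-0.0101  0.05    0.0792] [0.0093 0.091  0.0884]
```

```bash
cat >> h.py <<'E'
def turn(ys,q0,q1,L=.075,zt=.1035):
    def pose(q,z=zt): return F(.135-L*np.sin(q),ys+L*np.cos(q),z),np.degrees(q)+YAW-90
    robot.move_gripper(.5)
    p,a=pose(q0,.17); robot.goto(p,D(a)); p,a=pose(q0); go(p,a,.12); st()
    robot.move_gripper(0); st()
    for q in np.linspace(q0,q1,16)[1:]:
        p,a=pose(q); go(p,a,.08)
        if np.linalg.norm(robot.read_force())>35: print('force stop at',q); break
    st(); robot.move_gripper(.5); p=robot.read_position(); go(np.array([p[0],p[1],.18]),a,.15); st()
def levers(fn):
    robot.goto(F(.0,.02,.32),D(YAW)); ci,T,im,d=snap('wrist',fn)
    Q=cloud(ci,T,d)@RF-[.4612,-.1396,0]
    for n,y in(('vent',.1052),('supply',-.0746)):
        r=np.hypot(Q[...,0]-.135,Q[...,1]-y)
        m=(d>0)&(im.max(2)<80)&(r>.03)&(r<.095)&(Q[...,2]>.118)&(Q[...,2]<.127)
        v=np.median(Q[m][:,:2]-[.135,y],0); print(n,m.sum(),'q',np.arctan2(-v[0],v[1]).round(3),'r',np.linalg.norm(v).round(3))
E
python3 - <<'E'
from h import *
turn(.1052,1.246,-.03); levers('wL1'); st()
E
```

```text
t 35.73 p [0.5229 0.0552 0.1043] F [-0.6  0.4  0.3] grip 0.499 ff 0.0
t 36.25 p [0.5224 0.0553 0.1038] F [-0.9 -1.7  4.3] grip 0.222 ff 30.0
t 40.0 p [0.5867 0.1143 0.1036] F [-8.9 -2.3 12. ] grip 0.227 ff 30.2
t 41.31 p [0.5881 0.1152 0.1793] F [ 0.6 -0.2  0. ] grip 0.505 ff 0.0
vent 1461 q 0.036 r 0.055
supply 1193 q 0.065 r 0.062
t 42.97 p [ 0.4726 -0.0606  0.3194] F [ 1.2 -0.8 -0.7] grip 0.499 ff 0.0
```

Run:
```python
from h import *
turn(-.0746,.055,1.60); levers('wL2'); st()
```

```text
t 45.19 p [ 0.6054 -0.064   0.1043] F [ 0.3 -0.6  0.8] grip 0.503 ff 0.0
t 45.72 p [ 0.6053 -0.0639  0.1039] F [-0.7  0.7  2.7] grip 0.225 ff 30.0
t 49.47 p [ 0.5437 -0.1486  0.1037] F [-5.7  7.3 10.9] grip 0.223 ff 30.1
t 50.77 p [ 0.5437 -0.1493  0.1792] F [-0.1 -0.1  0.3] grip 0.503 ff 0.0
vent 1202 q 0.023 r 0.062
supply 1057 q 1.557 r 0.061
t 51.58 p [ 0.4722 -0.0609  0.3183] F [ 0.6 -0.7 -0.9] grip 0.498 ff 0.0
```

View pics/wL2.png

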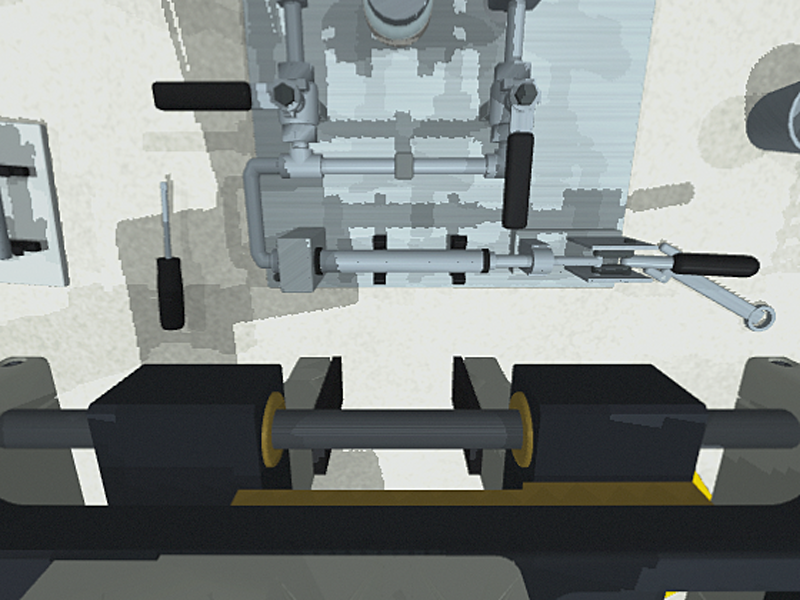

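The picture shows the vent lever across its pipe at (200,95) and the supply lever pointing to the tube at (518,180). The tube is held between the seal (318,260) and the nose (486,260), the clamp handle is over at (715,264), and the bystanders in view look undisturbed.

```bash
python3 -c "
from rig import robot
print(robot.job_done())"
```

```text
the job is handed in; nothing more can be done
None
```

The job is handed in after about 52 s (no verdict returned): long tube clamped against the port seal, handle at its stop, then vent measured shut (0.02 rad) and supply open (1.56 rad), each within 0.1 rad of its stop.

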